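# Put the rinsed beaker upside down on the air-drying peg

## Robot

A 6-joint arm with a two-finger parallel gripper is mounted at the origin on a cart in front of the work surface, level with it; the furniture and walls round the work are solid. World frame = base frame: x ahead of the robot, y to its left, z up, the work surface at z = 0. Lengths are in m, angles in rad, forces in N, time in s.
With the tool pointing down it reaches from about 0.25 to 0.775 m from the base axis. Payload 4 kg.
Tool frame: the origin (TCP) lies on the centre line of the jaws, within the pads' length; the fingertips stand 14 mm ahead of it and the grasp point (between the pads) lies 5 mm behind it (robot.tcp_to_tips is the distance from the TCP to the fingertips, in m); z points along the fingers, y is the line along which they close (so a half turn about z gives the same grasp; the last joint's range is limited). The gripper opens to 94 mm and grips with 3 to 60 N. Pads are 16 mm wide; open, the fingers measure 119 mm over their backs; the gripper's body (75 mm by 177 mm) begins 78 mm behind the grasp point.
Start: joints at [1.23, 0.087, 1.371, -0, 1.684, -0.103], TCP at [0.13, 0.535, 0.22] pointing down, gripper open.
Joint ranges: [-3.1, 3.1], [-0.76, 2.03], [0.27, 2.55], [-1.08, 4.22], [0.17, 2.65], [-2.57, 2.57]. Speed limits (rad/s): [2.79, 2.79, 3.14, 3.14, 3.14, 3.14].

## Interface

Orientations are given as [roll, pitch, yaw] about the fixed x, y, z axes, in that order (R = Rz(yaw) Ry(pitch) Rx(roll)).
In Python, from bench import robot gives the robot as it stands.
- The arm moves only by the tool carry_out, never from a script. Its argument "increments" is a list of rows, each a list of 3 entries, a list of its own where there are three numbers: the closure in counts, from 0 (fully open) to 255 (shut), then the shift along the tool's x, y, z in mm, then the turn about the tool's z in degrees. In form: [[fingers, [dx, dy, dz], twist], ...]. A call has 1 to 8 rows; each row shifts and turns the commanded pose from where the row before left it, along the tool's axes as they then stand; what a row does not reach is not made up. A row lasts 1/10 s, in which the tool goes at most 50 mm and 8.59 degrees, less where a joint would pass 70% of its speed; a pose out of reach is approached as far as the arm can. A call with a gripper value outside its range is refused whole. The fingers move at their own pace and stop on an object; the grip force is fixed at half the most. Time passes only in rows, so rows that do not move let the fingers close. It gives the time, the measured TCP pose, the force, the opening and the grip force at its end, in the units of the state.
- robot.get_obs(): the state, without advancing time (a new reading comes with each control period).
- robot.snapshot(name): name is "scene" or "top"; returns the picture (400x640x3 uint8, blue, green, red); there is no depth.
- robot.get_calibration(name): a dict with "vfov" (degrees; the focal length in pixels is half the picture's height over the tangent of half this angle, whatever the lens; pixels are square), "cx", "cy" (the principal point, pixels), "T" (4x4, takes a point from camera to world coordinates). Camera axes: x right, y down, z forward; pixel columns grow to the right and rows downward; lengths in m; the calibration is good to about 2 mm. A picture is of the moment at which its call begins. get_calibration takes no time and is no camera call.
- robot.close_job(): hands the job in; it is judged then, once.
The state is a dict: "time": time; "joint_positions": joint angles; "qvel": joint speeds; "joint_torque": joint torques, N m; "tool_pos": TCP position; "ee_rot": TCP orientation; "wrist_force": force on the tool from outside, world axes, zero at the start; "wrist_torque": the same for the moment, N m; "width": finger opening in m; "finger_force": force on a finger pad.
Only numpy, scipy, OpenCV 4.12 (cv2) and the standard library are available. Lean on these libraries where they do the work, as an engineer would, in place of code of your own. Each camera call takes 0.05 s, during which the arm holds its last target. There are 200 camera calls.

## Task

Take the rinsed steel beaker from the sloping drain cradle and put it upside down over the air-drying peg, the one with the thick sprung seat round it. Push the beaker down gently so that the seat sinks well over half of its travel and keep it there for about half a second to give the burst of air, then let the seat rise again and leave the beaker standing on it, released. Find the seat's height by feel, never push hard, and leave the spray can, the glue jar and the two pegs' stands as they are.

Things in the scene. Friction and masses are not known exactly. Their poses are not given: they have to be found in the camera images.
- beaker: Loose plain steel beaker: straight round cup, 120 mm long, 52 mm outside and 44 mm inside diameter, bottom 6 mm thick, 0.1 to 0.2 kg. Origin at the centre of the outside of its closed bottom; z runs along its axis from the bottom to the open mouth. It starts lying in the drain cradle, mouth 20 degrees below level and roughly to the robot's left (+y).
- beaker_mouth (a point): Centre of the beaker's open mouth, in the plane of the rim, 120 mm from the beaker's origin along its z axis. At the start the rim rests against the cradle's low lip.
- cradle: Drain cradle, fixed: aluminium V trough 94 mm long on a grey foot 80 x 120 mm. Origin on the foot's underside, 10 mm behind its middle; z up; the trough slopes 20 degrees down towards +y. It is narrower than the beaker, so fingers pass down on both sides. The beaker's bottom starts at (0, -55, 86) mm in this frame; the 25 mm next to the bottom overhang freely.
- air_peg: Air-drying peg, fixed: upright steel peg 36 mm thick on a round grey foot 110 mm across and 12 mm thick. Round the peg sit a clamp ring, a black bellows and on top a thick grey sprung seat, 60 mm across and 20 mm thick, on which the beaker's rim comes to rest. Origin at the centre of the foot's underside, on the peg's axis, z up. More than 25 N between beaker and peg is too hard.
- peg_top (a point): Top of the air-drying peg, on its axis, 132 mm above the foot's underside; the last 14 mm taper to 16 mm diameter. The clamp ring is set by hand to any height (it does not slip in use), so the seat's top is anywhere from 58 to 88 mm above the foot's underside and has to be found by feel.
- seat (a joint): How far the sprung seat of the air-drying peg is pressed down, in m: 0 up, 0.014 fully down. It starts to sink at about 3 N and needs 0.5 N more per mm (10 N at the end of travel, then a hard stop); it rises again by itself. The beaker's weight alone does not sink it.
- plain_peg: The other drying peg, fixed, not to be used: same foot and peg, but with only a thin rigid flange, 60 mm across and 6 mm thick, no bellows. Origin at the centre of the foot's underside, z up.
- spray_can: Loose bystander: tall spray can with white cap, 65 mm diameter, 200 mm high, standing towards the back. Origin at the centre of its underside.
- glue_jar: Loose bystander: small white jar with black cap, 38 mm diameter, 50 mm high. Origin at the centre of its underside.

How it is judged:
On the way:
1. the inverted beaker, over the peg, presses the sprung seat down by more than 8 of its 14 mm for 0.3 s (angle between beaker's own z axis and vertical above 3.02 rad and horizontal distance between beaker_mouth and air_peg below 0.008 m and z of beaker_mouth in the frame of air_peg below 0.092 m and value of joint seat above 0.008 m), for 0.3 s.
At the end, for the whole second after the job is handed in: The beaker stands upside down over the air-drying peg, within 7 degrees of upright, its mouth within 8 mm of the peg's axis and at most 92 mm above the stand's underside, resting on the seat, which has risen to within 3 mm of its top position; it is at rest and released (angle between beaker's own z axis and vertical above 3.02 rad and horizontal distance between beaker_mouth and air_peg below 0.008 m and z of beaker_mouth in the frame of air_peg below 0.092 m and value of joint seat below 0.003 m and contact force between beaker and air_peg above 0.3 N and linear speed of beaker below 0.02 m/s and contact force between beaker and the fingers below 0.05 N); the robot touches nothing.
It fails at once if the beaker is pushed or dropped onto the air-drying peg with more than 25 N (contact force between beaker and air_peg above 25 N).
It fails at once if the spray can or the glue jar is shifted by more than 25 mm (distance of any of spray_can, glue_jar from where it was at the start of the episode above 0.025 m).
It fails at once if the beaker or the robot strikes either peg stand hard (more than 25 N) (contact force between any of beaker, the arm, the fingers and plain_peg above 25 N or contact force between any of the arm, the fingers and air_peg above 25 N).
It also fails if it takes over 51 s, if anything falls off the work surface, if the arm or the gripper's body presses on something with over 40 N, if the wrist force passes 120 N, or if a joint passes its speed limit or range.

## Working session

There is one attempt and no reset: what is moved stays moved. The work goes in short steps, Python scripts to look and compute and a tool call to move; the robot and the scene stay as the last step left them, time stands still between calls to the robot, and variables do not carry over. Pictures are saved under pics/ and viewed, at most 10 in all, crops included, and the job is handed in when it is done.

Besides the shell and the picture viewer there is one more tool, called as a command line: name --argument value ..., lists and objects as JSON in quotes. carry_out: Moves the arm, as the interface text tells. Its arguments: {"type":"object","properties":{"increments":{"type":"array","items":{"type":"array"}}},"required":["increments"]}

```bash
mkdir -p pics; python3 - <<'E'
from bench import robot
import cv2,numpy as np
for n in("scene","top"):
    im=robot.snapshot(n); cv2.imwrite(f"pics/{n}0.png",im)
    c=robot.get_calibration(n); print(n,c["vfov"],c["cx"],c["cy"],np.round(c["T"],4).tolist(),[k for k in c])
o=robot.get_obs();print({k:np.round(v,4).tolist() for k,v in o.items()}); print(robot.tcp_to_tips)
E
```

```text
scene 55.935549735600134 321.21904254100787 207.41080877939663 [[-0.6853, -0.509, 0.5208, 0.1584], [-0.7282, 0.4806, -0.4886, 0.4762], [-0.0016, -0.7141, -0.7001, 0.6876], [0.0, 0.0, 0.0, 1.0]] ['vfov', 'cx', 'cy', 'T']
top 56.264431084936085 326.61213590508805 205.36611806062723 [[0.1524, -0.9625, 0.2243, 0.3845], [-0.9883, -0.1497, 0.0292, 0.0363], [0.0055, -0.2261, -0.9741, 1.0261], [0.0, 0.0, 0.0, 1.0]] ['vfov', 'cx', 'cy', 'T']
{'time': 0.1, 'joint_positions': [1.2299, 0.0879, 1.3721, -0.0, 1.6836, -0.1031], 'qvel': [0.0008, -0.0006, -0.0021, 0.0003, -0.0012, 0.0013], 'joint_torque': [0.0012, -34.1249, -30.3303, 0.0719, 0.0304, -0.0001], 'tool_pos': [0.1294, 0.5341, 0.2185], 'ee_rot': [-3.1397, -0.0002, 2.9038], 'wrist_force': [1.0433, 0.4353, -0.1938], 'wrist_torque': [0.0128, -0.0039, 0.0057], 'finger_force': 0.0, 'width': 0.0936}
0.014
```

View pics/scene0.png

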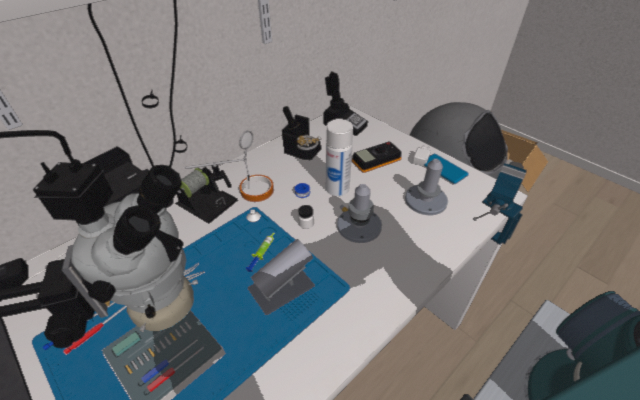

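View pics/top0.png

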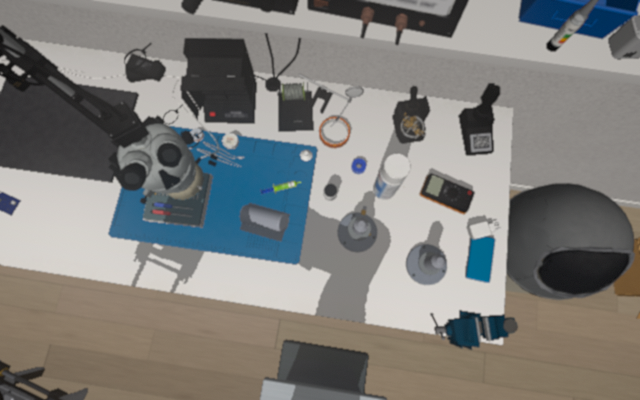

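The scene view shows the cradle with the beaker at about (283,275), one peg at (360,215) and the other at (430,190). The spray can is at (340,160) and the jar at (306,216). The top view shows the beaker at (266,218), the pegs at (357,230) and (428,262), the can at (392,175) and the jar at (330,190). I need enlargements to tell the pegs apart.

```bash
python3 - <<'E'
import cv2,numpy as np
s=cv2.imread("pics/scene0.png");t=cv2.imread("pics/top0.png")
a=s[165:255,320:460]; b=t[195:290,330:460]; c=s[225:325,235:355]; d=t[195:250,225:305]
r=lambda i:cv2.resize(i,(400,300),interpolation=cv2.INTER_CUBIC)
cv2.imwrite("pics/crop.png",np.vstack([np.hstack([r(a),r(b)]),np.hstack([r(c),r(d)])]))
E
```

```text
(no output)
```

View pics/crop.png

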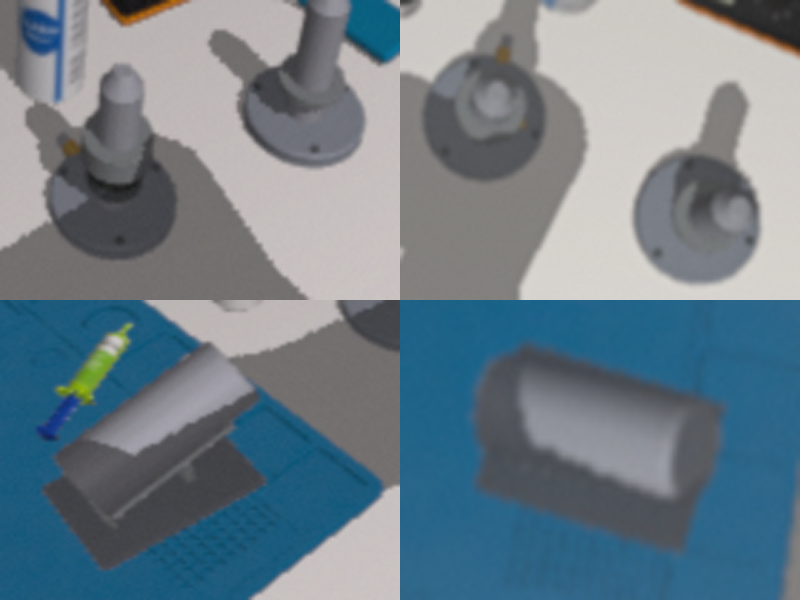

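The left peg, at scene (360,215) and top (357,230), has the black bellows and thick seat, so it is the air peg. The right one, at top (428,262), is the plain peg. The beaker's bottom end is at top pixel (284,223), with its axis running down to the left.

```bash
cat > h.py <<'E'
import numpy as np,cv2
from bench import robot
def ray(n,u,v):
    c=robot.get_calibration(n);f=200/np.tan(np.radians(c["vfov"]/2));T=np.array(c["T"])
    d=T[:3,:3]@[(u-c["cx"])/f,(v-c["cy"])/f,1]; return T[:3,3],d/np.linalg.norm(d)
def cast(n,u,v,z):
    o,d=ray(n,u,v); return o+d*(z-o[2])/d[2]
def proj(n,p):
    c=robot.get_calibration(n);f=200/np.tan(np.radians(c["vfov"]/2))
    q=np.linalg.inv(np.array(c["T"]))@np.r_[p,1]; return np.r_[c["cx"],c["cy"]]+f*q[:2]/q[2]
def tri(a,b):
    A=np.zeros((3,3));r=np.zeros(3)
    for n,p in(("scene",a),("top",b)):
        o,d=ray(n,*p);M=np.eye(3)-np.outer(d,d);A+=M;r+=M@o
    return np.linalg.solve(A,r)
E
python3 - <<'E'
from h import *
np.set_printoptions(precision=4,suppress=True)
def foot(n,c0,z=.012):
    im=cv2.imread(f"pics/{n}0.png");e=cv2.Canny(im,30,80)
    ys,xs=np.nonzero(e);P=np.array([cast(n,u,v,z)[:2] for u,v in zip(xs,ys) if abs(u-c0[0])<45 and abs(v-c0[1])<45])
    c=cast(n,*c0,z)[:2]
    for tol in(.02,.012,.006,.004,.004,.004):
        r=np.linalg.norm(P-c,axis=1);k=abs(r-.055)<tol;Q=P[k]
        for _ in range(5):
            d=Q-c;r=np.linalg.norm(d,axis=1);J=-d/r[:,None];c=c-np.linalg.lstsq(J,r-.055,rcond=None)[0]
    return c,k.sum()
print("air",foot("top",(357.6,231.4)),foot("scene",(359,222)))
print("plain",foot("top",(427,264)),foot("scene",(427,200)))
print("air tip",tri((362.5,187),(361,226.2)),cast("top",361,226.2,.132),cast("scene",362.5,187,.132))
print("beaker bottom",cast("top",284,223,.086),cast("scene",305,248.5,.086))
# silhouette corners
for a in((251,203.3),(289,214.8),(241,224.3),(279.4,231.3)):print("top",a,cast("top",*a,.065))
for a in((252.1,277.7),(297.4,240),(312.4,256.7)):print("sc",a,cast("scene",*a,.07))
a,b=cast("top",241,229.3,.008),cast("top",281.6,240.8,.008);print("footedge",a,b,np.degrees(np.arctan2(*(a-b)[[1,0]])))
print("can",cast("top",399,163,.2),cast("scene",340,127,.2),"jar",cast("top",330,188,.05))
E
```

```text
air (array([ 0.5586, -0.0259]), np.int64(143)) (array([ 0.554 , -0.0204]), np.int64(122))
plain (array([ 0.5006, -0.2216]), np.int64(145)) (array([ 0.495 , -0.2128]), np.int64(92))
air tip [ 0.5547 -0.0259  0.1301] [ 0.552  -0.0272  0.132 ] [ 0.5559 -0.023   0.132 ]
beaker bottom [0.5387 0.1648 0.086 ] [0.541  0.1632 0.086 ]
top (251, 203.3) [0.5807 0.2631 0.065 ]
top (289, 214.8) [0.5656 0.1586 0.065 ]
top (241, 224.3) [0.5216 0.2777 0.065 ]
top (279.4, 231.3) [0.5188 0.1756 0.065 ]
sc (252.1, 277.7) [0.5673 0.2796 0.07  ]
sc (297.4, 240) [0.5801 0.1512 0.07  ]
sc (312.4, 256.7) [0.5244 0.1582 0.07  ]
footedge [0.516  0.2891 0.008 ] [0.5019 0.1732 0.008 ] 83.02793416343003
can [ 0.7009 -0.0902  0.2   ] [ 0.6884 -0.0824  0.2   ] jar [0.6584 0.0638 0.05  ]
```

```bash
cat >> h.py <<'E'
def plan(p,yaw,way):  # way: (x,y,z,yaw_deg,n)
    p=np.array(p,float)
    for x,y,z,yw,n in way:
        d=(np.array([x,y,z])-p)/n; t=(yaw-yw)/n
        for i in range(n):
            a=np.radians(yaw); print([round(d@[np.cos(a),np.sin(a),0],1),round(d@[np.sin(a),-np.cos(a),0],1),round(-d[2],1)],round(t,2)); yaw-=t
        p=np.array([x,y,z]);print()
E
python3 -c "
from h import *
print(cast('top',160,170,.15))
plan([.13,.535,.22],166.4,[(.30,.25,.22,118,8),(.5415,.176,.22,82.75,8)])"
```

```text
[0.61149663 0.47984063 0.15      ]
[np.float64(-0.0), np.float64(-0.0), np.float64(-0.0)] 6.05
[np.float64(-0.0), np.float64(-0.0), np.float64(-0.0)] 6.05
[np.float64(-0.0), np.float64(-0.0), np.float64(-0.0)] 6.05
[np.float64(-0.0), np.float64(-0.0), np.float64(-0.0)] 6.05
[np.float64(-0.0), np.float64(-0.0), np.float64(-0.0)] 6.05
[np.float64(-0.0), np.float64(-0.0), np.float64(-0.0)] 6.05
[np.float64(-0.0), np.float64(-0.0), np.float64(-0.0)] 6.05
[np.float64(-0.0), np.float64(-0.0), np.float64(-0.0)] 6.05

[np.float64(-0.0), np.float64(0.0), np.float64(-0.0)] 4.41
[np.float64(-0.0), np.float64(0.0), np.float64(-0.0)] 4.41
[np.float64(-0.0), np.float64(0.0), np.float64(-0.0)] 4.41
[np.float64(-0.0), np.float64(0.0), np.float64(-0.0)] 4.41
[np.float64(-0.0), np.float64(0.0), np.float64(-0.0)] 4.41
[np.float64(-0.0), np.float64(0.0), np.float64(-0.0)] 4.41
[np.float64(-0.0), np.float64(0.0), np.float64(-0.0)] 4.41
[np.float64(-0.0), np.float64(0.0), np.float64(-0.0)] 4.41
```

```bash
sed -i 's#/n; t=#*1000/n; t=#; s#round(\(d@[^,]*,[^,]*,0\]\),1)#round(float(\1),1)#g; s#round(-d\[2\],1)#round(float(-d[2]),1)#' h.py
python3 -c "
from h import *
plan([.13,.535,.22],166.4,[(.30,.25,.22,118,8),(.5415,.176,.22,82.75,8)])"
```

```text
[-29.0, -29.6, -0.0] 6.05
[-32.0, -26.4, -0.0] 6.05
[-34.6, -22.9, -0.0] 6.05
[-36.8, -19.1, -0.0] 6.05
[-38.6, -15.1, -0.0] 6.05
[-40.0, -11.0, -0.0] 6.05
[-40.9, -6.7, -0.0] 6.05
[-41.4, -2.3, -0.0] 6.05

[-22.3, 22.3, -0.0] 4.41
[-20.6, 24.0, -0.0] 4.41
[-18.7, 25.5, -0.0] 4.41
[-16.6, 26.8, -0.0] 4.41
[-14.5, 28.0, -0.0] 4.41
[-12.3, 29.1, -0.0] 4.41
[-10.1, 29.9, -0.0] 4.41
[-7.7, 30.6, -0.0] 4.41
```

carry_out --increments '[[0, [-29, -29.5, 0], 6], [0, [-32, -26.5, 0], 6], [0, [-34.5, -23, 0], 6], [0, [-37, -19, 0], 6], [0, [-38.5, -15, 0], 6], [0, [-40, -11, 0], 6], [0, [-41, -6.5, 0], 6], [0, [-41.5, -2.5, 0], 6]]'

```text
time: 0.9
tool_pos: [0.3007, 0.2484, 0.2191]
ee_rot: [-3.141, -0.0, 2.062]
wrist_force: [0.9, 0.5, -0.3]
width: 0.0938
finger_force: 0.0
```

carry_out --increments '[[0, [-22.5, 22.5, 0], 4.5], [0, [-20.5, 24, 0], 4.5], [0, [-18.5, 25.5, 0], 4.5], [0, [-16.5, 27, 0], 4.5], [0, [-14.5, 28, 0], 4.5], [0, [-12.5, 29, 0], 4.5], [0, [-10, 30, 0], 4.5], [0, [-7.5, 30.5, 0], 4.5]]'

```text
time: 1.7
tool_pos: [0.5432, 0.1761, 0.2187]
ee_rot: [-3.14, 0.0, 1.434]
wrist_force: [0.7, 0.5, 0.3]
width: 0.0941
finger_force: 0.0
```

```bash
cat > look.py <<'E'
import sys
from h import *
o=robot.get_obs();print({k:np.round(o[k],4).tolist() for k in("time","joint_positions","tool_pos","ee_rot","wrist_force","width","finger_force")})
if len(sys.argv)>1:
    s=robot.snapshot("scene");t=robot.snapshot("top")
    us,ut=[int(a) for a in sys.argv[2:4]],[int(a) for a in sys.argv[4:6]]
    c=lambda i,u:cv2.resize(i[max(u[1],0):u[1]+150,u[0]:u[0]+200],(400,300),interpolation=cv2.INTER_CUBIC)
    cv2.imwrite(f"pics/{sys.argv[1]}.png",np.hstack([c(s,us),c(t,ut)]))
E
python3 look.py l1 220 150 190 120; python3 -c "
from h import *
o=robot.get_obs();plan(o['tool_pos'],np.degrees(o['ee_rot'][2]),[(.5415,.176,.15,82.75,4),(.5415,.176,.0765,82.75,4)])"
```

```text
{'time': 1.7, 'joint_positions': [0.2142, 0.1352, 1.3196, 0.0001, 1.6881, 0.3508], 'tool_pos': [0.5432, 0.1761, 0.2187], 'ee_rot': [-3.1403, 0.0003, 1.4342], 'wrist_force': [0.7039, 0.5445, 0.2952], 'width': 0.0941, 'finger_force': 0.0}
[0.1, -0.8, 16.8] -0.15
[0.1, -0.8, 16.8] -0.15
[0.1, -0.8, 16.8] -0.15
[0.1, -0.8, 16.8] -0.15

[0.0, 0.0, 18.4] 0.0
[0.0, 0.0, 18.4] 0.0
[0.0, 0.0, 18.4] 0.0
[0.0, 0.0, 18.4] 0.0
```

View pics/l1.png

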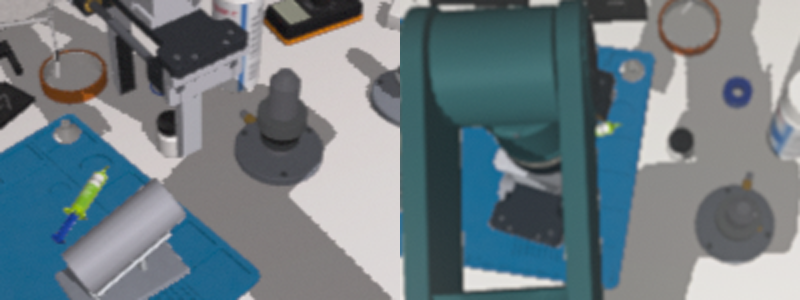

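The gripper is over the beaker's bottom end with the fingers straddling it. The air peg, its bellows visible, is at scene (360,215). Next I descend.

carry_out --increments '[[0, [0, -1, 17], 0], [0, [0, -1, 17], 0], [0, [0, 0, 17], 0], [0, [0, 0, 17], 0], [0, [0, 0, 18], 0], [0, [0, 0, 18], 0], [0, [0, 0, 18], 0], [0, [0, 0, 20], 0]]'

```text
time: 2.6
tool_pos: [0.5394, 0.1774, 0.0768]
ee_rot: [-3.141, -0.0, 1.439]
wrist_force: [-0.0, 0.5, 0.2]
width: 0.0945
finger_force: 0.0
```

```bash
python3 look.py l2 220 180 190 120
```

```text
{'time': 2.6, 'joint_positions': [0.2177, 0.1969, 1.5347, 0.0003, 1.4102, 0.3494], 'tool_pos': [0.5394, 0.1774, 0.0768], 'ee_rot': [-3.1412, -0.0002, 1.439], 'wrist_force': [-0.0436, 0.4713, 0.1619], 'width': 0.0945, 'finger_force': 0.0}
```

View pics/l2.png

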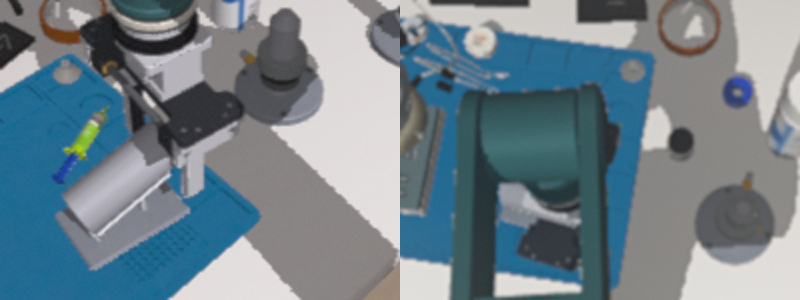

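The fingers straddle the beaker near its bottom end (scene crop, about (190,160)). Closing now.

carry_out --increments '[[255, [0, 0, 0], 0], [255, [0, 0, 0], 0], [255, [0, 0, 0], 0], [255, [0, 0, 0], 0], [255, [0, 0, 0], 0], [255, [0, 0, 0], 0], [255, [0, 0, 0], 0], [255, [0, 0, 0], 0]]'

```text
time: 3.5
tool_pos: [0.5405, 0.177, 0.0778]
ee_rot: [3.141, -0.0, 1.438]
wrist_force: [0.5, -0.8, 2.1]
width: 0.0506
finger_force: 30.0
```

carry_out --increments '[[255, [0, 0, -10], 0], [255, [0, 0, -20], 0], [255, [0, 0, -25], 0], [255, [0, 0, -25], 0], [255, [0, 0, -25], 0], [255, [0, 0, -25], 0], [255, [0, 0, -20], 0], [255, [0, 0, -15], 0]]'

```text
time: 4.3
tool_pos: [0.5402, 0.1771, 0.2444]
ee_rot: [3.14, -0.001, 1.438]
wrist_force: [-0.4, -0.2, -1.8]
width: 0.0505
finger_force: 30.0
```

```bash
python3 look.py l3 220 130 190 120
```

```text
{'time': 4.3, 'joint_positions': [0.2169, 0.1244, 1.2811, 0.0001, 1.7348, 0.35], 'tool_pos': [0.5402, 0.1771, 0.2444], 'ee_rot': [3.1405, -0.0006, 1.4378], 'wrist_force': [-0.4395, -0.1849, -1.8453], 'width': 0.0505, 'finger_force': 29.9993}
```

View pics/l3.png

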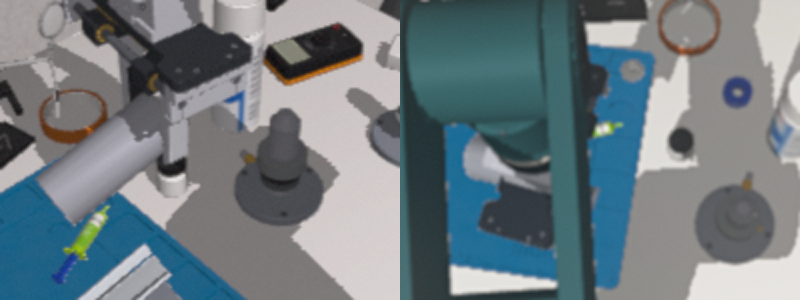

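The beaker is held rigidly at its 20° tilt and hasn't swung down. I'll ease the grip to find out whether the force drops, so it can pivot between the pads under its own weight.

carry_out --increments '[[135, [0, 0, 0], 0], [130, [0, 0, 0], 0], [126, [0, 0, 0], 0]]'

```text
time: 4.7
tool_pos: [0.5396, 0.1769, 0.2408]
ee_rot: [-3.139, 0.001, 1.438]
wrist_force: [0.4, -0.9, -1.9]
width: 0.0505
finger_force: 30.0
```

carry_out --increments '[[122, [0, 0, 0], 0], [120, [0, 0, 0], 0]]'

```text
time: 4.9
tool_pos: [0.54, 0.177, 0.2418]
ee_rot: [-3.14, 0.0, 1.438]
wrist_force: [1.1, -0.8, -1.0]
width: 0.0501
finger_force: 30.0
```

The force is pinned at 30 N, so the beaker won't swing by gravity. Instead I'll pivot it in the grip: back off along tool −x, lower the rim in front of the trough's upper end, and roll the mouth down against that fixed end.

carry_out --increments '[[255, [-20, 0, 0], 0], [255, [-30, 0, 0], 0], [255, [-30, 0, 0], 0], [255, [-30, 0, 0], 0], [255, [-10, 0, 20], 0], [255, [0, 0, 40], 0], [255, [0, 0, 40], 0], [255, [0, 0, 30], 0]]'

```text
time: 5.7
tool_pos: [0.5232, 0.0578, 0.1099]
ee_rot: [-3.139, 0.0, 1.437]
wrist_force: [0.5, -0.5, -2.2]
width: 0.0504
finger_force: 30.0
```

carry_out --increments '[[255, [0, 0, 14], 0], [255, [5, 0, 0], 0], [255, [8, 0, 0], 0], [255, [6, 0, 0], 0], [255, [4, 0, -2], 0], [255, [4, 0, -4], 0], [255, [4, 0, -4], 0]]'

```text
time: 6.4
tool_pos: [0.5289, 0.0889, 0.1096]
ee_rot: [3.14, 0.001, 1.438]
wrist_force: [-0.4, -3.3, -1.7]
width: 0.0506
finger_force: 30.0
```

carry_out --increments '[[255, [4, 0, -3], 0], [255, [5, 0, -4], 0], [255, [5, 0, -4], 0], [255, [6, 0, -4], 0], [255, [6, 0, -4], 0]]'

```text
time: 6.9
tool_pos: [0.5319, 0.1101, 0.1297]
ee_rot: [3.14, 0.01, 1.436]
wrist_force: [-2.9, -11.4, 6.0]
width: 0.0503
finger_force: 30.0
```

```bash
python3 look.py l4 220 150 190 120
```

```text
{'time': 6.9, 'joint_positions': [0.1057, 0.1083, 1.5268, -0.0098, 1.5074, 0.2415], 'tool_pos': [0.5319, 0.1101, 0.1297], 'ee_rot': [3.1401, 0.0097, 1.4357], 'wrist_force': [-2.9198, -11.4, 5.9968], 'width': 0.0503, 'finger_force': 30.0073}
```

View pics/l4.png

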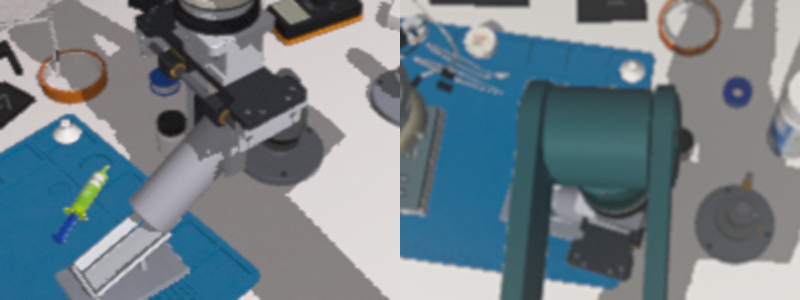

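The rim is engaged on the trough's upper end (scene crop, about (150,215)) and the beaker has begun tilting steeper. I'm carrying on with the roll.

carry_out --increments '[[255, [3, 0, -4], 0], [255, [4, 0, -4], 0], [255, [4, 0, -4], 0], [255, [5, 0, -3], 0]]'

```text
time: 7.4
tool_pos: [0.5342, 0.1313, 0.1429]
ee_rot: [3.141, -0.001, 1.438]
wrist_force: [0.5, -0.3, -1.5]
width: 0.0506
finger_force: 30.0
```

```bash
cat > ang.py <<'E'
from h import *
o=robot.get_obs();p=np.array(o["tool_pos"])+[0,0,.005];yw=o["ee_rot"][2]
im=robot.snapshot("scene");cv2.imwrite("pics/ang.png",im)
ax=lambda th:np.array([np.cos(yw)*np.cos(th),np.sin(yw)*np.cos(th),-np.sin(th)])
A=lambda d:np.degrees(np.arctan2(d[1],d[0]))%180
q0=proj("scene",p);print("pivot",q0,"F",np.round(o["wrist_force"],1))
print("pred",[(t,round(A(proj("scene",p+.1*ax(np.radians(t)))-proj("scene",p+.03*ax(np.radians(t)))))) for t in range(10,111,10)])
L=cv2.createLineSegmentDetector().detect(cv2.cvtColor(im,cv2.COLOR_BGR2GRAY))[0][:,0]
for l in sorted(L,key=lambda l:-np.hypot(l[2]-l[0],l[3]-l[1])):
    n=np.hypot(l[2]-l[0],l[3]-l[1]);m=(l[:2]+l[2:])/2
    if n>12 and np.linalg.norm(m-q0)<75 and m[1]>q0[1]-5: print(np.round(l),round(n),round(A(l[2:]-l[:2])))
E
python3 ang.py
```

```text
pivot [318.44594809 221.77777844] F [ 0.5 -0.3 -1.5]
pred [(10, 146), (20, 140), (30, 135), (40, 129), (50, 123), (60, 116), (70, 109), (80, 100), (90, 89), (100, 76), (110, 60)]
[310. 252. 350. 286.] 53 40
[302. 267. 267. 297.] 46 139
[268. 293. 300. 265.] 43 140
[258. 209. 289. 234.] 39 39
[304. 224. 278. 252.] 38 133
[280. 261. 255. 282.] 33 140
[294. 265. 314. 242.] 31 132
[262. 283. 281. 266.] 26 140
[382. 232. 364. 245.] 23 143
[266. 237. 255. 253.] 20 124
[291. 280. 306. 267.] 20 141
[309. 286. 293. 295.] 19 149
[263. 251. 273. 237.] 18 126
[391. 217. 379. 230.] 18 133
[349. 242. 336. 230.] 18 42
[314. 241. 323. 231.] 14 131
[274. 253. 284. 262.] 13 42
[365. 225. 352. 223.] 13 11
[363. 243. 350. 241.] 13 6
[326. 226. 326. 238.] 13 91
```

The beaker edges lie at 132–133° in the image, so the tilt is now about 34°, and the rim then rode up over the trough end. I'll repeat the roll with the rim set lower.

carry_out --increments '[[255, [0, 0, -20], 0], [255, [-30, 0, 0], 0], [255, [-30, 0, 0], 0], [255, [0, 0, 25], 0], [255, [0, 0, 26], 0], [255, [5, 0, 0], 0], [255, [8, 0, 0], 0]]'

```text
time: 8.15
tool_pos: [0.5276, 0.0844, 0.1113]
ee_rot: [-3.14, -0.0, 1.437]
wrist_force: [-0.1, 0.2, -0.8]
width: 0.0506
finger_force: 30.0
```

carry_out --increments '[[255, [4, 0, 0], 0], [255, [4, 0, 0], 0], [255, [4, 0, 0], 0]]'

```text
time: 8.45
tool_pos: [0.5301, 0.0965, 0.1128]
ee_rot: [3.139, -0.0, 1.438]
wrist_force: [-1.0, -2.3, 0.0]
width: 0.0509
finger_force: 30.0
```

carry_out --increments '[[255, [4, 0, -2.5], 0], [255, [4, 0, -3], 0], [255, [4, 0, -3], 0], [255, [4, 0, -3], 0]]'

```text
time: 8.85
tool_pos: [0.5315, 0.1078, 0.1241]
ee_rot: [3.141, 0.009, 1.436]
wrist_force: [-2.1, -9.4, 1.9]
width: 0.0502
finger_force: 30.0
```

carry_out --increments '[[255, [4, 0, -2.5], 0], [255, [4, 0, -2.5], 0], [255, [4, 0, -2.5], 0], [255, [4, 0, -2], 0]]'

```text
time: 9.25
tool_pos: [0.5336, 0.1228, 0.1345]
ee_rot: [3.14, 0.01, 1.436]
wrist_force: [-4.0, -12.2, 6.3]
width: 0.0506
finger_force: 30.0
```

```bash
python3 ang.py
```

```text
pivot [321.80419153 222.70772336] F [ -4.  -12.2   6.3]
pred [(10, 146), (20, 140), (30, 135), (40, 129), (50, 123), (60, 117), (70, 109), (80, 101), (90, 90), (100, 77), (110, 61)]
[256. 207. 296. 240.] 52 40
[303. 266. 267. 297.] 48 139
[317. 258. 350. 286.] 43 40
[288. 254. 255. 282.] 43 140
[268. 293. 297. 268.] 38 140
[308. 268. 325. 236.] 36 118
[262. 283. 288. 261.] 34 140
[309. 229. 292. 257.] 32 122
[338. 225. 364. 211.] 30 151
[297. 239. 311. 218.] 25 123
[380. 233. 362. 246.] 22 144
[312. 284. 293. 295.] 22 149
[262. 255. 273. 239.] 20 124
[267. 236. 255. 253.] 20 124
[386. 219. 378. 234.] 16 117
[349. 241. 337. 231.] 16 39
[363. 242. 349. 241.] 14 5
[354. 219. 368. 219.] 14 180
[323. 226. 311. 232.] 13 152
[364. 225. 352. 223.] 13 10
[330. 235. 338. 225.] 13 128
[326. 241. 325. 228.] 13 83
[290. 263. 280. 271.] 12 140
```

Edges are at 118–123°, so the tilt is about 55°. Continuing along the arc.

carry_out --increments '[[255, [5, 0, -2], 0], [255, [5, 0, -1.5], 0], [255, [5, 0, -1.5], 0], [255, [5, 0, -1], 0]]'

```text
time: 9.7
tool_pos: [0.5363, 0.1421, 0.1427]
ee_rot: [3.139, 0.011, 1.435]
wrist_force: [-5.6, -12.9, 13.9]
width: 0.0505
finger_force: 30.0
```

carry_out --increments '[[255, [5, 0, -1], 0], [255, [5, 0, -0.5], 0], [255, [5, 0, 0], 0], [255, [5, 0, 0], 0]]'

```text
time: 10.1
tool_pos: [0.5395, 0.1631, 0.147]
ee_rot: [3.136, 0.007, 1.436]
wrist_force: [-8.0, -10.5, 22.1]
width: 0.0503
finger_force: 30.0
```

```bash
python3 ang.py
```

```text
pivot [304.46705621 227.1045907 ] F [ -8.  -10.5  22.1]
pred [(10, 146), (20, 141), (30, 135), (40, 129), (50, 123), (60, 116), (70, 108), (80, 99), (90, 87), (100, 73), (110, 57)]
[267. 315. 314. 286.] 54 149
[303. 266. 267. 297.] 48 139
[315. 256. 349. 285.] 44 40
[288. 254. 255. 282.] 43 140
[268. 293. 298. 268.] 39 140
[260. 285. 287. 262.] 35 140
[320. 230. 346. 216.] 30 152
[268. 299. 289. 281.] 27 138
[297. 236. 292. 259.] 24 103
[313. 223. 311. 244.] 22 97
[378. 234. 360. 245.] 21 151
[291. 280. 306. 266.] 20 139
[267. 236. 255. 253.] 20 123
[262. 255. 273. 238.] 20 123
[312. 262. 315. 244.] 18 100
[358. 243. 345. 239.] 14 17
[256. 259. 249. 271.] 14 119
[364. 225. 351. 222.] 14 14
[344. 238. 336. 228.] 13 52
```

Edges are at 100–103°, so the tilt is about 78°. I'll lift, back off, and finish to vertical by pressing the beaker's outer side against the trough end.

carry_out --increments '[[255, [0, 0, -15], 0], [255, [0, 0, -30], 0], [255, [-35, 0, 0], 0], [255, [-45, 0, 0], 0], [255, [0, 0, 25], 0], [255, [0, 0, 25], 0], [255, [0, 0, 0], 0]]'

```text
time: 10.85
tool_pos: [0.5258, 0.0878, 0.1313]
ee_rot: [-3.134, 0.0, 1.437]
wrist_force: [0.3, -0.2, -1.4]
width: 0.0506
finger_force: 30.0
```

```bash
python3 ang.py
```

```text
pivot [336.89639648 217.21712163] F [ 0.3 -0.2 -1.4]
pred [(10, 146), (20, 140), (30, 135), (40, 129), (50, 124), (60, 117), (70, 110), (80, 102), (90, 92), (100, 80), (110, 64)]
[257. 207. 347. 284.] 119 40
[395. 219. 364. 247.] 41 138
[320. 245. 327. 219.] 26 106
[306. 268. 292. 251.] 22 50
[300. 231. 285. 215.] 22 48
[291. 280. 306. 267.] 20 141
[366. 243. 348. 241.] 18 5
[314. 252. 303. 242.] 15 43
[372. 210. 381. 220.] 13 48
[347. 241. 342. 253.] 13 110
[312. 217. 299. 218.] 13 178
```

carry_out --increments '[[255, [5, 0, 4], 0], [255, [10, 0, 0], 0], [255, [8, 0, 0], 0], [255, [5, 0, 0], 0], [255, [5, 0, 0], 0]]'

```text
time: 11.4
tool_pos: [0.533, 0.1215, 0.1315]
ee_rot: [3.141, -0.0, 1.439]
wrist_force: [0.5, 0.3, -1.5]
width: 0.0501
finger_force: 30.0
```

carry_out --increments '[[255, [5, 0, 0], 0], [255, [5, 0, 0], 0], [255, [5, 0, 0], 0]]'

```text
time: 11.7
tool_pos: [0.5347, 0.1358, 0.131]
ee_rot: [-3.142, -0.0, 1.438]
wrist_force: [0.2, -0.2, -1.2]
width: 0.0502
finger_force: 30.0
```

```bash
python3 ang.py
```

```text
pivot [316.6299433  226.90666334] F [ 0.2 -0.2 -1.2]
pred [(10, 146), (20, 140), (30, 135), (40, 129), (50, 123), (60, 117), (70, 109), (80, 100), (90, 89), (100, 76), (110, 59)]
[257. 207. 303. 247.] 61 40
[291. 252. 255. 282.] 47 140
[302. 267. 267. 297.] 46 139
[260. 285. 293. 257.] 43 140
[268. 293. 300. 265.] 43 140
[323. 263. 350. 286.] 35 40
[389. 216. 373. 240.] 29 123
[311. 233. 303. 258.] 26 108
[269. 299. 289. 281.] 26 138
[262. 255. 273. 239.] 20 124
[267. 237. 255. 253.] 20 125
[291. 280. 306. 267.] 20 141
[305. 266. 292. 251.] 20 51
[309. 286. 293. 295.] 19 149
[294. 259. 280. 271.] 19 139
[332. 238. 326. 255.] 18 107
[349. 241. 336. 230.] 17 43
[323. 261. 325. 245.] 17 100
[279. 272. 267. 282.] 15 139
[303. 243. 307. 229.] 15 107
[256. 259. 250. 270.] 13 120
[362. 242. 349. 241.] 13 6
[323. 229. 324. 242.] 13 89
[373. 239. 362. 244.] 12 155
```

```bash
python3 -c "
import cv2
i=cv2.imread('pics/ang.png')[180:310,230:400];cv2.imwrite('pics/l5.png',cv2.resize(i,None,fx=4,fy=4,interpolation=cv2.INTER_CUBIC))"
```

```text
(no output)
```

View pics/l5.png

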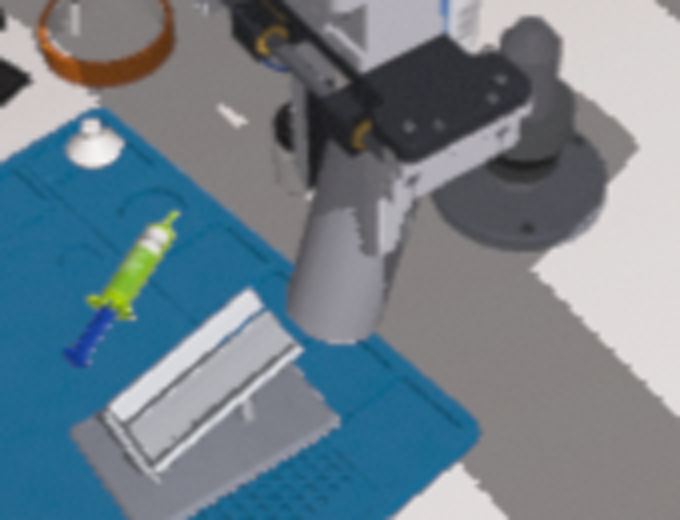

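The beaker hangs at about 72°, still just short of the trough end, with its rim at crop (290,310) and the trough's top corner at (300,345). Pushing on.

carry_out --increments '[[255, [5, 0, 0], 0], [255, [5, 0, 0], 0], [255, [5, 0, 0], 0], [255, [5, 0, 0], 0]]'

```text
time: 12.15
tool_pos: [0.5373, 0.1518, 0.1338]
ee_rot: [3.14, 0.008, 1.437]
wrist_force: [-5.8, -11.5, 13.2]
width: 0.0501
finger_force: 30.0
```

```bash
python3 ang.py | grep -v " 1[345].$"
```

```text
pivot [309.74568387 229.36167704] F [ -5.8 -11.5  13.2]
pred [(10, 146), (20, 140), (30, 135), (40, 129), (50, 123), (60, 116), (70, 108), (80, 99), (90, 88), (100, 74), (110, 58)]
[256. 207. 298. 243.] 56 40
[320. 260. 349. 285.] 38 40
[304. 237. 298. 260.] 24 103
[317. 267. 322. 246.] 22 102
[262. 255. 273. 239.] 20 124
[267. 236. 255. 253.] 20 124
[383. 218. 378. 237.] 19 105
[359. 243. 345. 239.] 15 16
[345. 239. 336. 229.] 13 53
[256. 259. 250. 270.] 13 120
[317. 233. 317. 246.] 13 88
```

carry_out --increments '[[255, [4, 0, -2], 0], [255, [4, 0, -1], 0], [255, [4, 0, -1], 0], [255, [4, 0, -1], 0]]'

```text
time: 12.6
tool_pos: [0.5396, 0.1684, 0.138]
ee_rot: [3.14, 0.006, 1.436]
wrist_force: [-2.4, -7.0, 5.2]
width: 0.05
finger_force: 29.9
```

```bash
python3 ang.py | grep -v " 1[345].$"
```

```text
pivot [302.54836588 231.60957071] F [-2.4 -7.   5.2]
pred [(10, 146), (20, 140), (30, 135), (40, 129), (50, 123), (60, 116), (70, 108), (80, 98), (90, 87), (100, 73), (110, 56)]
[320. 260. 350. 286.] 40 40
[317. 261. 319. 236.] 25 93
[266. 236. 256. 253.] 20 122
[310. 229. 309. 249.] 20 93
[262. 255. 273. 239.] 19 124
[257. 286. 267. 300.] 18 54
[299. 243. 299. 259.] 16 88
[345. 239. 336. 228.] 14 52
[358. 243. 345. 239.] 14 18
[256. 259. 250. 270.] 13 120
```

carry_out --increments '[[255, [4, 0, -1], 0], [255, [3, 0, 0], 0], [255, [0, 0, 0], 0], [255, [-10, 0, 0], 0], [255, [-20, 0, -20], 0], [255, [-20, 0, -30], 0], [255, [-20, 0, -30], 0], [255, [0, 0, -30], 0]]'

```text
time: 13.45
tool_pos: [0.5308, 0.1066, 0.2477]
ee_rot: [-3.141, 0.0, 1.435]
wrist_force: [0.4, -0.1, -1.8]
width: 0.0497
finger_force: 30.0
```

```bash
python3 ang.py | grep -v " 1[345].$"
```

```text
pivot [329.35503148 176.0166803 ] F [ 0.4 -0.1 -1.8]
pred [(10, 148), (20, 141), (30, 135), (40, 129), (50, 122), (60, 116), (70, 109), (80, 101), (90, 91), (100, 80), (110, 66)]
[256. 206. 349. 285.] 121 40
[369. 197. 399. 219.] 38 35
[321. 208. 322. 179.] 29 92
[326. 182. 325. 211.] 29 91
[352. 166. 349. 193.] 28 97
[247. 174. 267. 174.] 20 1
[290. 221. 279. 205.] 19 56
[338. 176. 337. 193.] 18 93
[346. 213. 348. 196.] 17 95
[312. 209. 314. 224.] 15 83
[346. 188. 348. 173.] 15 96
[304. 228. 290. 222.] 15 25
[404. 188. 393. 180.] 14 38
[344. 239. 336. 227.] 14 55
[268. 198. 255. 202.] 14 163
[311. 250. 303. 239.] 14 56
[363. 225. 351. 222.] 13 10
[352. 218. 364. 219.] 13 5
[373. 211. 381. 220.] 12 46
```

The tilt is close to vertical, about 87–90°. Moving above the air peg.

carry_out --increments '[[255, [0, 0, -28], 0], [255, [-15, 5, 0], 0], [255, [-30, 10, 0], 0], [255, [-30, 10, 0], 0], [255, [-30, 10, 0], 0], [255, [-24, 7, 0], 0], [255, [0, 0, 0], 0], [255, [0, 0, 0], 0]]'

```text
time: 14.3
tool_pos: [0.5552, -0.0255, 0.2728]
ee_rot: [-3.139, -0.001, 1.436]
wrist_force: [0.8, 0.7, -2.1]
width: 0.0493
finger_force: 30.0
```

```bash
python3 ang.py | grep -v " 1[345].$"; python3 - <<'E'
from h import *
o=robot.get_obs();p=np.array(o["tool_pos"]);print(p,o["ee_rot"])
for n in("scene","top"): print(n,proj(n,p-[0,0,.103]),proj(n,[.555,-.0245,.132]))
s=robot.snapshot("scene");t=robot.snapshot("top")
c=lambda i,u:cv2.resize(i[u[1]:u[1]+130,u[0]:u[0]+130],(400,400),interpolation=cv2.INTER_CUBIC)
cv2.imwrite("pics/l6.png",np.hstack([c(s,(300,110)),c(t,(290,140))]))
E
```

```text
pivot [369.18232705 130.67676967] F [ 0.8  0.7 -2.1]
pred [(10, 149), (20, 141), (30, 135), (40, 129), (50, 123), (60, 117), (70, 111), (80, 104), (90, 96), (100, 87), (110, 76)]
[430. 145. 393. 128.] 41 25
[343. 153. 341. 193.] 40 93
[325. 161. 326. 127.] 34 91
[391. 115. 387. 138.] 24 100
[350. 163. 349. 187.] 24 92
[360. 154. 362. 134.] 20 96
[387. 139. 401. 151.] 18 41
[370. 197. 384. 207.] 17 36
[404. 189. 391. 178.] 17 40
[383. 161. 386. 144.] 17 100
[361. 173. 352. 160.] 16 55
[352. 136. 351. 152.] 16 91
[308. 118. 309. 134.] 16 88
[339. 168. 340. 153.] 15 93
[338. 194. 339. 182.] 13 94
[417. 149. 412. 161.] 12 114
[ 0.55523215 -0.02475776  0.27336228] [-3.13934343e+00 -7.14434102e-04  1.43755851e+00]
scene [364.60002365 173.41449035] [363.24084083 186.8807204 ]
top [361.72203357 221.85143953] [360.07136289 224.82557936]
```

View pics/l6.png

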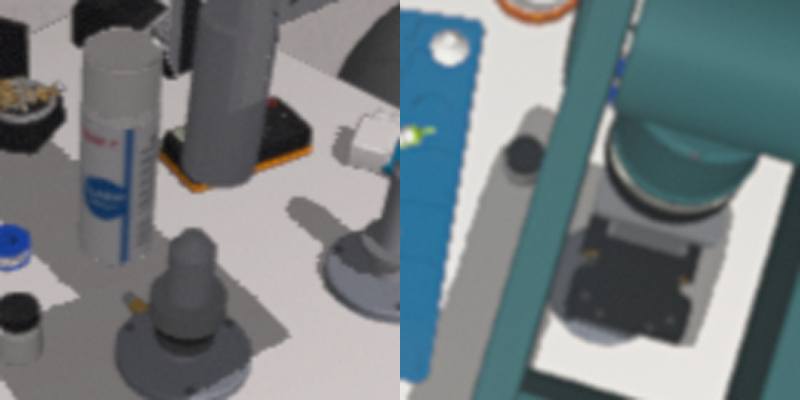

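The beaker looks vertical: its edges run parallel at 96°, which is the 90° prediction. Its axis sits about 8 px right of the pivot at scene (374,135), so it has crept sideways in the pads. I'll work out that offset, set it on the peg and regrasp it centred.

```bash
python3 - <<'E'
from h import *
p=np.array([.5552,-.0252,.2733]);xt=np.array([.135,.991,0])
for d in(0,-.008,-.012,-.016,-.02,-.024):
    a=p+d*xt;q=proj("scene",a);r=proj("scene",a-[0,0,.05]);u=lambda v:q[0]+(v-q[1])*(r[0]-q[0])/(r[1]-q[1])
    print(d,"u at 135,150:",round(u(135),1),round(u(150),1))
    for rz in(.15,.16,.17,.18): # lowest pixel of outer rim circle
        P=[proj("scene",[a[0]+.026*np.cos(t),a[1]+.026*np.sin(t),rz]) for t in np.linspace(0,6.28,60)]
        P=np.array(P);print("  rz",rz,P[P[:,1].argmax()].round(1),"L/R",P[:,0].min().round(1),P[:,0].max().round(1))
im=cv2.imread("pics/ang.png");print(im[150:180,372].mean(1).astype(int).tolist())
for v in(135,145,155):print(v,im[v,350:400].mean(1).astype(int).tolist())
E
```

```text
0 u at 135,150: 368.7 367.1
  rz 0.15 [364.5 188.4] L/R 352.2 375.9
  rz 0.16 [364.8 184.9] L/R 352.4 376.4
  rz 0.17 [365.2 181.3] L/R 352.7 376.8
  rz 0.18 [365.6 177.6] L/R 352.9 377.3
-0.008 u at 135,150: 371.6 370.0
  rz 0.15 [367.3 186.9] L/R 355.0 378.6
  rz 0.16 [367.7 183.4] L/R 355.3 379.1
  rz 0.17 [368.1 179.9] L/R 355.6 379.6
  rz 0.18 [368.5 176.2] L/R 355.8 380.1
-0.012 u at 135,150: 373.0 371.4
  rz 0.15 [368.7 186.2] L/R 356.4 380.0
  rz 0.16 [369.1 182.7] L/R 356.7 380.5
  rz 0.17 [369.5 179.1] L/R 357.0 381.0
  rz 0.18 [369.9 175.5] L/R 357.3 381.5
-0.016 u at 135,150: 374.5 372.7
  rz 0.15 [370.1 185.5] L/R 357.8 381.4
  rz 0.16 [370.5 182. ] L/R 358.1 381.9
  rz 0.17 [371.  178.4] L/R 358.4 382.4
  rz 0.18 [371.4 174.8] L/R 358.7 382.9
-0.02 u at 135,150: 375.9 374.1
  rz 0.15 [371.5 184.8] L/R 359.2 382.7
  rz 0.16 [371.9 181.3] L/R 359.5 383.2
  rz 0.17 [372.4 177.7] L/R 359.8 383.8
  rz 0.18 [372.8 174.1] L/R 360.1 384.3
-0.024 u at 135,150: 377.3 375.5
  rz 0.15 [372.9 184.1] L/R 360.6 384.1
  rz 0.16 [373.3 180.6] L/R 360.9 384.6
  rz 0.17 [373.8 177. ] L/R 361.2 385.1
  rz 0.18 [374.2 173.4] L/R 361.6 385.7
[82, 83, 83, 83, 81, 83, 82, 82, 82, 81, 82, 80, 81, 82, 81, 80, 81, 82, 82, 84, 98, 148, 183, 188, 187, 187, 188, 186, 185, 186]
135 [106, 111, 134, 147, 99, 87, 93, 126, 167, 173, 177, 162, 114, 73, 72, 74, 77, 79, 78, 80, 80, 82, 82, 82, 83, 87, 92, 93, 91, 94, 99, 98, 97, 97, 97, 95, 89, 84, 133, 176, 182, 180, 181, 181, 180, 181, 182, 182, 183, 181]
145 [108, 121, 154, 177, 180, 180, 180, 181, 180, 179, 160, 100, 72, 73, 77, 78, 79, 81, 80, 81, 82, 82, 82, 84, 87, 90, 91, 92, 90, 87, 83, 83, 81, 79, 78, 75, 63, 41, 34, 34, 32, 29, 33, 46, 83, 134, 173, 183, 183, 183]
155 [87, 95, 98, 45, 19, 29, 30, 48, 87, 110, 82, 73, 74, 77, 78, 79, 81, 79, 79, 81, 82, 82, 83, 83, 80, 83, 82, 82, 81, 80, 78, 80, 76, 75, 65, 44, 35, 34, 35, 32, 30, 29, 28, 31, 30, 23, 22, 29, 29, 29]
```

The axis is about 17 mm off along tool −x, and the rim is at z ≈ 0.19. Shifting to centre it over the peg and descending carefully.

carry_out --increments '[[255, [6, 0, 0], 0], [255, [7, 0, 0], 0], [255, [4.5, 0, 0], 0], [255, [0, 0, 10], 0], [255, [0, 0, 12], 0], [255, [0, 0, 12], 0], [255, [0, 0, 10], 0], [255, [0, 0, 6], 0]]'

```text
time: 15.25
tool_pos: [0.5572, -0.0076, 0.2228]
ee_rot: [-3.139, 0.0, 1.437]
wrist_force: [-0.8, 0.3, -1.5]
width: 0.0498
finger_force: 30.0
```

carry_out --increments '[[255, [0, 0, 4], 0], [255, [0, 0, 4], 0], [255, [0, 0, 4], 0], [255, [0, 0, 4], 0]]'

```text
time: 15.65
tool_pos: [0.5581, -0.0075, 0.2091]
ee_rot: [3.141, -0.0, 1.438]
wrist_force: [0.5, -0.1, -1.4]
width: 0.0496
finger_force: 30.0
```

```bash
python3 ang.py | grep -v " 1[345].$"; python3 -c "
from h import *;print(proj('scene',[.555,-.0245,.2]),proj('scene',[.555,-.0245,.1]))"
```

```text
pivot [359.59600554 159.91227394] F [ 0.5 -0.1 -1.4]
pred [(10, 148), (20, 141), (30, 135), (40, 129), (50, 123), (60, 117), (70, 111), (80, 103), (90, 95), (100, 85), (110, 73)]
[369. 196. 393. 216.] 31 40
[377. 168. 371. 196.] 29 103
[310. 160. 283. 153.] 27 15
[401. 158. 377. 166.] 26 160
[343. 163. 341. 188.] 25 93
[351. 188. 353. 164.] 24 95
[422. 215. 403. 204.] 22 32
[431. 171. 426. 190.] 20 104
[350. 164. 348. 183.] 19 95
[399. 173. 413. 183.] 18 36
[405. 196. 416. 210.] 18 48
[383. 222. 377. 238.] 17 108
[322. 207. 311. 195.] 16 44
[339. 168. 340. 153.] 15 93
[404. 188. 393. 180.] 14 38
[312. 208. 314. 222.] 14 80
[417. 189. 428. 196.] 13 33
[338. 194. 339. 182.] 13 95
[373. 211. 381. 220.] 12 45
[422. 200. 411. 195.] 12 21
[308. 191. 296. 194.] 12 164
[365.71301303 162.57106994] [362.17188715 197.39207982]
```

carry_out --increments '[[255, [0, 0, 4], 0], [255, [0, 0, 4], 0], [255, [0, 0, 4], 0], [255, [0, 0, 4], 0]]'

```text
time: 16.1
tool_pos: [0.5586, -0.0086, 0.1935]
ee_rot: [3.139, 0.002, 1.437]
wrist_force: [0.5, -3.1, 1.0]
width: 0.0492
finger_force: 30.0
```

carry_out --increments '[[255, [0, 0, 4], 0], [255, [0, 0, 4], 0], [255, [0, 0, 4], 0]]'

```text
time: 16.4
tool_pos: [0.5585, -0.0083, 0.1812]
ee_rot: [3.14, 0.001, 1.437]
wrist_force: [2.2, -5.0, 2.0]
width: 0.0497
finger_force: 29.9
```

carry_out --increments '[[255, [0, 0, 3], 0], [255, [0, 0, 2], 0]]'

```text
time: 16.6
tool_pos: [0.5585, -0.0081, 0.1761]
ee_rot: [3.14, 0.001, 1.437]
wrist_force: [2.5, -4.7, 2.9]
width: 0.0494
finger_force: 29.8
```

carry_out --increments '[[255, [-2, 0.5, 0], 0], [255, [0, 0, 2], 0], [255, [0, 0, 2], 0]]'

```text
time: 16.9
tool_pos: [0.5584, -0.0092, 0.1718]
ee_rot: [3.141, -0.001, 1.438]
wrist_force: [2.4, -2.1, 0.3]
width: 0.0498
finger_force: 29.9
```

carry_out --increments '[[255, [-1, 0, 2], 0], [255, [0, 0, 2], 0]]'

```text
time: 17.1
tool_pos: [0.5579, -0.0101, 0.1675]
ee_rot: [-3.141, -0.001, 1.438]
wrist_force: [2.1, -1.5, 0.9]
width: 0.0492
finger_force: 30.0
```

carry_out --increments '[[255, [0, 0, 2], 0], [255, [0, 0, 2], 0]]'

```text
time: 17.3
tool_pos: [0.5578, -0.0102, 0.1636]
ee_rot: [-3.141, -0.0, 1.438]
wrist_force: [2.1, -1.7, -0.4]
width: 0.0494
finger_force: 30.0
```

carry_out --increments '[[255, [0, 0, 2], 0], [255, [0, 0, 2], 0]]'

```text
time: 17.5
tool_pos: [0.5578, -0.0103, 0.1596]
ee_rot: [-3.141, -0.0, 1.438]
wrist_force: [1.7, -1.4, 0.4]
width: 0.0497
finger_force: 30.0
```

carry_out --increments '[[255, [0, 0, 2], 0], [255, [0, 0, 2], 0]]'

```text
time: 17.7
tool_pos: [0.5579, -0.0104, 0.1557]
ee_rot: [-3.141, -0.0, 1.438]
wrist_force: [1.3, -0.7, 0.7]
width: 0.0496
finger_force: 30.0
```

carry_out --increments '[[255, [0, 0, 2], 0], [255, [0, 0, 2], 0]]'

```text
time: 17.9
tool_pos: [0.5579, -0.0103, 0.1524]
ee_rot: [-3.142, -0.0, 1.438]
wrist_force: [0.2, -0.8, 3.4]
width: 0.0495
finger_force: 30.0
```

carry_out --increments '[[255, [0, 0, 1.5], 0], [255, [0, 0, 1.5], 0]]'

```text
time: 18.1
tool_pos: [0.558, -0.0102, 0.1494]
ee_rot: [3.141, -0.0, 1.438]
wrist_force: [0.0, 0.1, 3.5]
width: 0.0494
finger_force: 30.0
```

carry_out --increments '[[255, [0, 0, 1.5], 0], [255, [0, 0, 1.5], 0]]'

```text
time: 18.3
tool_pos: [0.558, -0.0103, 0.1465]
ee_rot: [3.141, -0.0, 1.438]
wrist_force: [-2.5, 1.4, 5.8]
width: 0.0498
finger_force: 30.0
```

The seat was felt at TCP z ≈ 0.154, with force rising at the expected rate, and it's now sunk about 7–8 mm. Pressing to about 11 mm and holding.

carry_out --increments '[[255, [0, 0, 1.5], 0], [255, [0, 0, 1.5], 0], [255, [0, 0, 1], 0]]'

```text
time: 18.6
tool_pos: [0.5581, -0.0102, 0.1429]
ee_rot: [3.141, -0.001, 1.438]
wrist_force: [-1.2, 0.0, 6.8]
width: 0.0497
finger_force: 29.9
```

carry_out --increments '[[255, [0, 0, 0], 0], [255, [0, 0, 0], 0], [255, [0, 0, 0], 0], [255, [0, 0, 0], 0], [255, [0, 0, 0], 0], [255, [0, 0, 0], 0]]'

```text
time: 19.2
tool_pos: [0.558, -0.0102, 0.1431]
ee_rot: [3.141, -0.001, 1.438]
wrist_force: [-1.4, 0.4, 7.4]
width: 0.0497
finger_force: 29.9
```

```bash
python3 ang.py | grep -v " 1[345].$"; python3 - <<'E'
from h import *
s=robot.snapshot("scene");cv2.imwrite("pics/l7.png",cv2.resize(s[100:250,300:430],None,fx=4,fy=4,interpolation=cv2.INTER_CUBIC))
E
```

```text
pivot [358.35813321 183.62778434] F [-1.4  0.4  7.4]
pred [(10, 147), (20, 140), (30, 135), (40, 129), (50, 124), (60, 118), (70, 111), (80, 104), (90, 95), (100, 84), (110, 71)]
[376. 181. 372. 209.] 29 99
[349. 208. 352. 186.] 23 100
[374. 199. 390. 215.] 22 44
[432. 171. 426. 190.] 20 107
[382. 218. 379. 237.] 19 98
[353. 243. 340. 235.] 16 29
[419. 214. 406. 205.] 15 35
[404. 189. 392. 179.] 15 38
[339. 235. 336. 221.] 15 77
[321. 205. 311. 196.] 14 42
[372. 241. 358. 243.] 14 172
[312. 210. 314. 223.] 14 82
[338. 194. 339. 182.] 13 95
[312. 217. 299. 218.] 13 175
```

View pics/l7.png

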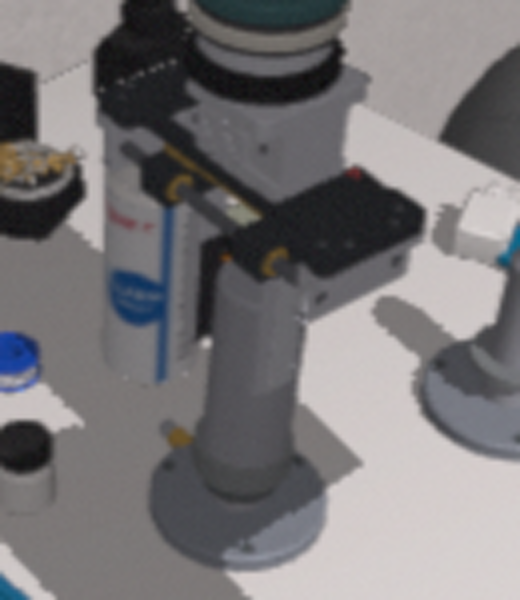

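The beaker is over the peg with the seat pressed, but it may be leaning about 5°. I'll let the seat rise, release so the beaker settles flat, regrasp centred and press once more squarely.

carry_out --increments '[[255, [0, 0, -3], 0], [255, [0, 0, -3], 0], [255, [0, 0, -3], 0], [255, [0, 0, -1.5], 0], [255, [0, 0, 0], 0]]'

```text
time: 19.8
tool_pos: [0.558, -0.0104, 0.1524]
ee_rot: [-3.141, -0.0, 1.438]
wrist_force: [0.2, 0.1, 3.1]
width: 0.0497
finger_force: 30.0
```

carry_out --increments '[[125, [0, 0, 0], 0], [112, [0, 0, 0], 0], [100, [0, 0, 0], 0], [60, [0, 0, 0], 0], [0, [0, 0, 0], 0], [0, [0, 0, 0], 0], [0, [0, 0, 0], 0]]'

```text
time: 20.5
tool_pos: [0.558, -0.0105, 0.1523]
ee_rot: [-3.141, -0.0, 1.438]
wrist_force: [1.1, -0.8, 0.2]
width: 0.0858
finger_force: 0.0
```

```bash
python3 ang.py | grep -v " 1[345].$"
```

```text
pivot [358.75133027 180.37291759] F [ 1.1 -0.8  0.2]
pred [(10, 147), (20, 140), (30, 135), (40, 129), (50, 123), (60, 118), (70, 111), (80, 104), (90, 95), (100, 84), (110, 71)]
[349. 207. 354. 164.] 43 96
[422. 215. 403. 204.] 22 32
[382. 174. 379. 196.] 21 99
[375. 200. 390. 215.] 21 43
[396. 172. 413. 183.] 21 33
[432. 171. 426. 190.] 20 106
[382. 219. 379. 237.] 18 99
[422. 200. 408. 193.] 16 29
[341. 177. 341. 193.] 16 90
[312. 209. 315. 224.] 15 79
[404. 188. 392. 179.] 15 38
[321. 205. 311. 196.] 14 43
[407. 200. 417. 210.] 14 45
[372. 241. 358. 243.] 14 171
[350. 217. 363. 220.] 13 10
[354. 242. 342. 237.] 13 27
[417. 189. 428. 196.] 13 33
[308. 191. 296. 194.] 13 168
[338. 194. 339. 182.] 13 95
[312. 217. 299. 218.] 13 175
```

Released: the left edge is now at 96°, matching vertical. Regrasping centred.

carry_out --increments '[[0, [-7, 0, 0], 0], [0, [-7, -1, 0], 0], [255, [0, 0, 0], 0], [255, [0, 0, 0], 0], [255, [0, 0, 0], 0], [255, [0, 0, 0], 0], [255, [0, 0, 0], 0], [255, [0, 0, 0], 0]]'

```text
time: 21.35
tool_pos: [0.5554, -0.0241, 0.1526]
ee_rot: [3.141, -0.0, 1.438]
wrist_force: [0.1, -0.1, -0.8]
width: 0.0506
finger_force: 29.9
```

carry_out --increments '[[255, [0, 0, 3], 0], [255, [0, 0, 2], 0], [255, [0, 0, 2], 0], [255, [0, 0, 2], 0]]'

```text
time: 21.75
tool_pos: [0.5555, -0.0242, 0.1442]
ee_rot: [3.14, -0.0, 1.438]
wrist_force: [-0.5, 0.5, 5.9]
width: 0.0506
finger_force: 30.0
```

carry_out --increments '[[255, [0, 0, 1.5], 0], [255, [0, 0, 1.3], 0], [255, [0, 0, 0], 0], [255, [0, 0, 0], 0], [255, [0, 0, 0], 0], [255, [0, 0, 0], 0], [255, [0, 0, 0], 0]]'

```text
time: 22.45
tool_pos: [0.5556, -0.0242, 0.1419]
ee_rot: [3.14, -0.0, 1.438]
wrist_force: [-0.8, 0.0, 6.9]
width: 0.0504
finger_force: 30.0
```

```bash
python3 ang.py | grep " [89].$\|10.$\|pred\|F"
```

```text
pivot [363.4567849  181.71702676] F [-0.8  0.   6.9]
pred [(10, 147), (20, 140), (30, 135), (40, 129), (50, 124), (60, 118), (70, 112), (80, 104), (90, 96), (100, 85), (110, 72)]
[349. 207. 352. 183.] 24 98
[432. 171. 426. 190.] 20 106
[382. 219. 379. 237.] 18 99
[373. 194. 373. 211.] 16 92
[312. 209. 314. 224.] 15 82
[338. 194. 339. 182.] 13 95
[379. 179. 378. 192.] 13 97
```

Upright, with the seat sunk about 10 mm. I'll go 1 mm deeper for margin, hold, then let the seat rise.

carry_out --increments '[[255, [0, 0, 1], 0], [255, [0, 0, 0], 0], [255, [0, 0, 0], 0], [255, [0, 0, 0], 0], [255, [0, 0, 0], 0], [255, [0, 0, 0], 0]]'

```text
time: 23.1
tool_pos: [0.5556, -0.0242, 0.1411]
ee_rot: [3.14, -0.0, 1.438]
wrist_force: [-1.7, 0.3, 7.7]
width: 0.0511
finger_force: 30.0
```

carry_out --increments '[[255, [0, 0, -3], 0], [255, [0, 0, -3], 0], [255, [0, 0, -3], 0], [255, [0, 0, -2.5], 0], [255, [0, 0, 0], 0], [255, [0, 0, 0], 0]]'

```text
time: 23.7
tool_pos: [0.5556, -0.0242, 0.1509]
ee_rot: [3.141, -0.0, 1.438]
wrist_force: [1.2, -0.1, 2.1]
width: 0.0507
finger_force: 30.0
```

carry_out --increments '[[112, [0, 0, 0], 0], [80, [0, 0, 0], 0], [20, [0, 0, 0], 0], [0, [0, 0, 0], 0], [0, [0, 0, 0], 0], [0, [0, 0, 0], 0], [0, [0, 0, -10], 0], [0, [0, 0, -30], 0]]'

```text
time: 24.5
tool_pos: [0.5533, -0.024, 0.1886]
ee_rot: [-3.134, -0.0, 1.438]
wrist_force: [-0.2, 0.3, 0.0]
width: 0.0935
finger_force: 0.0
```

carry_out --increments '[[0, [0, 0, -30], 0], [0, [0, 0, -30], 0], [0, [0, 0, -20], 0], [0, [0, 0, 0], 0], [0, [0, 0, 0], 0], [0, [0, 0, 0], 0]]'

```text
time: 25.1
tool_pos: [0.5545, -0.0241, 0.2694]
ee_rot: [-3.139, -0.0, 1.438]
wrist_force: [-0.6, 1.2, -0.3]
width: 0.0943
finger_force: 0.0
```

```bash
python3 - <<'E'
from h import *
im=robot.snapshot("scene");o=robot.get_obs();print(o["time"],o["tool_pos"],o["wrist_force"],o["width"])
L=cv2.createLineSegmentDetector().detect(cv2.cvtColor(im,cv2.COLOR_BGR2GRAY))[0][:,0]
for l in L:
    m=(l[:2]+l[2:])/2;n=np.hypot(*(l[2:]-l[:2]))
    if n>11 and abs(m[0]-363)<28 and 145<m[1]<225: print(l.round(1),round(np.degrees(np.arctan2(l[3]-l[1],l[2]-l[0]))%180,1))
for x in(.058,.068,.088):
    b=[.5555,-.0242,x];print("axis",proj("scene",b),proj("scene",[b[0],b[1],x+.12]))
E
```

```text
25.15 [ 0.55446966 -0.02412033  0.26916923] [-0.2160278   0.15077118 -0.33379542] 0.09402576742891437
[357.9 149.9 383.  142.8] 164.0
[401.3 157.8 376.  166.6] 160.8
[377.  168.1 372.1 210.5] 96.6
[350.5 199.5 353.6 164.3] 95.0
[374.  198.5 393.3 216.8] 43.4
[374.9 157.7 366.2 150. ] 41.2
[393.9 219.6 382.8 224.9] 154.3
[350.  163.2 348.4 186.9] 94.0
[372.8 211.  381.2 220. ] 47.4
[339.1 168.1 340.1 153.1] 93.6
[343.1 153.1 340.9 193.1] 93.2
[337.6 194.4 338.8 181.8] 95.5
[347.1 210.7 349.2 199.6] 100.6
[351.9 218.5 368.1 219.3] 3.0
[363.3 224.6 351.8 222.6] 9.9
axis [360.60839077 210.33999494] [364.61360842 170.70316747]
axis [360.91311887 207.32431491] [364.98529575 167.02483879]
axis [361.53726935 201.14753575] [365.7485066  159.47187677]
```

The beaker stands upright (edges at 95.0° and 96.6°, matching the vertical prediction) and the gripper is clear. Handing in.

```bash
python3 -c "
from bench import robot;print(robot.close_job())"
```

```text
the job is handed in; nothing more can be done
None
```

The job is handed in with no verdict shown: the beaker stands upside down and released on the air-drying peg's seat, which I pressed down roughly 10 mm and held for over half a second before letting it rise.

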